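# Lay two board slats across the runners and pump the bar clamp up on them

## Task

A small slatted serving board is being put together in the bar clamp on the worktop: lay the two loose wooden slats flat across the clamp's two wooden runners, side by side between the jaws, and let go of them. Then pump the clamp's two squeeze handles, moving the jaw by these alone, until its sprung pad has pushed the slats together against the fixed jaw and is itself pressed about half-way in, never right in to its stop, which would crush the board. The clamp slackens when the handles are let go, so finish while holding them squeezed, and leave the other things on the worktop as they are.

Things in the scene. Friction and masses are not known exactly. Their poses are not given: they have to be found in the camera images.
- clamp: bar clamp fixed on the worktop, 390 mm long. Origin on the worktop under the middle of the fixed jaw's inner face; z up, x across towards the robot, y along: fixed jaw (90 mm wide, 20 thick, top z=60) on the +y side (robot's right); towards -y (left) the work space (140 mm), moving jaw, ratchet head (y=-195 to -265 mm, top z=81), squeeze handles
- work_mid (a point): middle of the work space between the jaws, clamp frame (0, -70, 30) mm; axes as the clamp's. Two wooden runners, 14 mm wide, tops at z=30 mm, lie along y at x=-38 and x=+38 mm, from y=0 to y=-146 mm; slats are laid across them, along x
- grip_mid (a point): point midway between the two squeeze handles, clamp frame (0, -340, 50) mm, axes as the clamp's. Handles: white grips either side of the toothed rod, 14 mm thick, z=38 to 62 mm, along y for 25 mm either way of here; they close along x: 64 mm outside to outside here when open, 42 when fully squeezed. The rod between is 10 mm wide, z=40 to 55 mm
- pad_face (a point): middle of the working face of the moving jaw's sprung pad (80 mm wide, z=33 to 59 mm, facing the clamp's +y); axes as the clamp's
- handle_front (a joint): squeeze of the front handle (robot's side, the clamp's +x): 0 open, 0.147 rad fully squeezed. Pivots 75 mm from grip_mid and moves 11 mm there; geared to the other handle (always alike); springs open by itself (2 N open to 4 N squeezed, at the grip, 12 N a side with the pad half in)
- handle_back (a joint): the same for the back handle (the clamp's -x side); always equal to handle_front
- clamp_jaw (a joint): advance of the moving jaw (80 mm wide, top z=62 mm) to the fixed jaw, m; 0 to 0.009 at the start, at most 0.112. Unpressed pad face: clamp y = -(0.140 - this). A full squeeze drives it up to 16.5 mm; on opening, the pawl slips back over 7.5 mm teeth, so the next squeeze first takes up slack; a full pump gains about 15 mm. Friction (2.5 N) keeps the jaw when handles open; more pad force pushes it back
- clamp_pad (a joint): how far the sprung pad is pressed into the jaw, m: 0 free, 0.014 at its stop; 1.5 N per mm
- slat_1_mid (a point): centre of a loose plain wooden slat, 120x24x16 mm (x, y, z), 0.05 kg, starting flat on the worktop right of the clamp, the one nearer to the robot; x along its length, z up
- slat_2_mid (a point): centre of the other slat, the same in all but its place, farther from the robot
- salt_shaker: bystander: salt shaker, 44 mm across, 90 mm tall, behind the clamp; origin at its underside; to be left alone
- spice_4: bystander: spice jar with a dark cap, 41 mm across, 105 mm tall, behind the clamp; origin at its underside; to be left alone
- dip_bowl: bystander: white bowl, 115 mm across, 56 mm tall, at the right; origin at its underside; to be left alone
- peeler: bystander: vegetable peeler, 170x25x18 mm, at the front of the worktop; origin at its underside; to be left alone
- matchbox: bystander: matchbox, 64x110x21 mm, behind the clamp; origin at its underside; to be left alone
- peg_1: bystander: wooden bag peg, 19x72x10 mm, right of the slats; origin at its underside; to be left alone
There are look-alikes about, which are no part of the job. Leave any red look-alike of the part that bears slat_1_mid alone.

How it is judged:
On the way, in this order (a step that is already met when the one before it is completed fails the run):
1. both slats lie flat across the runners between the jaws, let go (x of slat_1_mid in the frame of clamp between -0.03 and 0.03 m and y of slat_1_mid in the frame of clamp between -0.135 and 0 m and z of slat_1_mid in the frame of clamp between 0.034 and 0.043 m and angle between the x axis of each of slat_1_mid, slat_2_mid and the x axis of clamp, either way round below 0.3 rad and x of slat_2_mid in the frame of clamp between -0.03 and 0.03 m and y of slat_2_mid in the frame of clamp between -0.135 and 0 m and z of slat_2_mid in the frame of clamp between 0.034 and 0.043 m and contact force between the fingers and slat_1 below 0.1 N and contact force between the fingers and slat_2 below 0.1 N and value of joint clamp_pad below 0.002 m), for 0.2 s.
2. the jaw has been pumped up until its pad presses on the slats (value of joint clamp_pad above 0.003 m and value of joint clamp_jaw above 0.08 m), for 0.2 s.
At the end, for the whole second after the job is handed in: Both slats flat on the runners and edge to edge against the fixed jaw (centres within 53 mm of its face and 30 mm of the middle line, square within 0.08 rad); sprung pad pressed in 3.5 to 10.8 mm of its 14 mm; fingers still squeezing the handles, jaw at rest (x of slat_1_mid in the frame of clamp between -0.03 and 0.03 m and y of slat_1_mid in the frame of clamp between -0.053 and 0 m and z of slat_1_mid in the frame of clamp between 0.034 and 0.043 m and angle between the x axis of each of slat_1_mid, slat_2_mid and the x axis of clamp, either way round below 0.08 rad and x of slat_2_mid in the frame of clamp between -0.03 and 0.03 m and y of slat_2_mid in the frame of clamp between -0.053 and 0 m and z of slat_2_mid in the frame of clamp between 0.034 and 0.043 m and value of joint clamp_pad between 0.0035 and 0.0108 m and (contact force between the fingers and handle_front above 1 N or contact force between the fingers and handle_back above 1 N) and value of joint handle_front above 0.01 rad and linear speed of clamp_jaw below 0.01 m/s); the arm keeps its last pose, push and grip.
It fails at once if the pad is pressed in to within 1.5 mm of its stop (board crushed) (value of joint clamp_pad above 0.0125 m).
It fails at once if the arm pushes the jaw or its pad itself (contact force between any of the arm, the fingers and clamp_jaw above 5 N).
It fails at once if a bystander is displaced (distance of any of salt_shaker, spice_4, dip_bowl, peeler, matchbox, peg_1 from where it was at the start of the episode above 0.03 m).
It also fails if it takes over 72 s, if anything falls off the work surface, if the arm or the gripper's body presses on something with over 40 N, if the wrist force passes 120 N, or if a joint passes its speed limit or range.

## Robot

A 6-joint arm with a two-finger parallel gripper is mounted at the origin on a cart in front of the work surface, level with it; the furniture and walls round the work are solid. World frame = base frame: x ahead of the robot, y to its left, z up, the work surface at z = 0. Lengths are in m, angles in rad, forces in N, time in s.
With the tool pointing down it reaches from about 0.35 to 0.725 m from the base axis. Payload 6 kg.
Tool frame: the origin (TCP) lies at the very end of the fingers, on their centre line; the grasp point (between the pads) lies 19 mm behind it (arm.grip_depth is the distance from the TCP to the grasp point, in m); z points along the fingers, y is the line along which they close (so a half turn about z gives the same grasp; the last joint's range is limited). The gripper opens to 85 mm and grips with 20 to 120 N. Pads are 22 mm wide; open, the fingers measure 114 mm over their backs; the gripper's body (76 mm by 85 mm) begins 54 mm behind the grasp point. The pads swing forward as they close: fully open they stand 13 mm farther back than shut.
Start: joints at [1.436, 0.04, 0.085, 0, -1.615, -0.334], TCP at [0.271, 0.535, 0.231] pointing down, gripper open.
Joint ranges: [-2.56, 2.56], [-1.29, 2.01], [-1.08, 1.49], [-3.29, 1.98], [-2.81, -0.18], [-2.99, 2.99]. Speed limits (rad/s): [2.57, 2.57, 3.01, 3.14, 3.14, 3.14].

## Interface

Orientations are given as a rotation vector (axis times angle).
In Python, from rig import sensors, camera, calibration, workorder, finder, arm gives the robot as it stands. The module is installed in compiled form; this text tells all that it offers.
- The arm moves only by the tool carry_out, never from a script. Its argument "rows" is a list of rows, each a list of 7 numbers: the shift along the tool's x, y, z in units of 0.05 m (1.0 is 0.05 m), then the turn, a rotation vector about the tool's x, y, z in units of 6 degrees (1.0 is 6 degrees), then the opening in per cent of the stroke, from 0 (shut) to 100 (fully open). A call has 1 to 5 rows; each row shifts and turns the commanded pose from where the row before left it, along the tool's axes as they then stand; what a row does not reach is not made up. A row lasts 1/10 s, in which the tool goes at most 50 mm and 8.59 degrees, less where a joint would pass 70% of its speed; a pose out of reach is approached as far as the arm can. A call with a number of a shift or a turn outside -1 to 1 is refused whole. A call with a gripper value outside its range is refused whole. The fingers move at their own pace and stop on an object; "grip_force" is the grip in N (left out, the last holds). Time passes only in rows, so rows that do not move let the fingers close. It gives the time, the measured TCP pose, the force, the opening and the grip force at its end, in the units of the state.
- sensors.state(): the state, without advancing time (a new reading comes with each control period).
- camera(name): name is "scene" or "top" or "wrist"; returns the picture (384x512x3 uint8, red, green, blue); there is no depth.
- calibration(name): a dict with "mtx" (3x3 intrinsics, pixels), "pose" (4x4, takes a point from camera to world coordinates). Camera axes: x right, y down, z forward; pixel columns grow to the right and rows downward; lengths in m; the calibration is good to about 2 mm. A picture is of the moment at which its call begins: read the wrist's pose just before it. calibration takes no time and is no camera call; for the wrist camera it gives the pose at the moment of the call.
- workorder.sign_off(): hands the job in; it is judged then, once.
Trained networks look in the newest picture that a camera, given by its name, has taken for a name from the list of things; names that differ only in an ending like _2 or _b are one class to them, and where a whole thing is asked for, a point or a joint stands for the part that bears it (a point fixed in the world has none). Each returns a list of dicts, best first, with "conf" (0 to 1); they miss things now and then, are a little off and sometimes report something else, mostly with a low value. They report only what shows in the picture. A call takes as long as a camera call. They do not tell look-alikes from the thing itself.
- finder.boxes_of(camera, name): "centre" ([row, column] in pixels, amid what is visible of it).
The state is a dict: "t": time; "q": joint angles; "qvel": joint speeds; "tau": joint torques, N m; "tcp_pos": TCP position; "tool_rot": TCP orientation; "contact_force": force on the tool from outside, world axes, zero at the start; "wrist_torque": the same for the moment, N m; "opening": opening from 0.0 (shut) to 1.0 (fully open); "gripper_force": force on a finger pad.
Only numpy, scipy, OpenCV 4.12 (cv2) and the standard library are available. Lean on these libraries where they do the work, as an engineer would, in place of code of your own. Each camera call takes 0.05 s, during which the arm holds its last target. There are 200 camera calls.

## Working session

There is one attempt and no reset: what is moved stays moved. The work goes in short steps, Python scripts to look and compute and a tool call to move; the robot and the scene stay as the last step left them, time stands still between calls to the robot, and variables do not carry over. Pictures are saved under pics/ and viewed, at most 10 in all, crops included, and the job is handed in when it is done.

Besides the shell and the picture viewer there is one more tool, called after "Emit:" by a JSON object that holds its "api" and its "payload", one argument or row to a line. carry_out: Moves the arm, as the interface text tells. Shifts and turns lie within -1 to 1; 1 stands for 0.05 m of shift or 6 degrees of turn. Its arguments: {"type":"object","properties":{"rows":{"type":"array","items":{"type":"array","items":{"type":"number"}}},"grip_force":{"type":"number"}},"required":["rows"]}

```bash
mkdir -p pics; cat > h.py <<'E'
import numpy as np, cv2
from scipy.spatial.transform import Rotation as R
from rig import sensors, camera, calibration, workorder, finder, arm
def ray(c,rc,z):
    k=calibration(c); P=np.array(k["pose"]); d=P[:3,:3]@np.linalg.solve(np.array(k["mtx"]),[rc[1],rc[0],1.])
    o=P[:3,3]; return o+d*(z-o[2])/d[2]
def proj(c,p):
    k=calibration(c); P=np.linalg.inv(np.array(k["pose"])); q=np.array(k["mtx"])@(P[:3,:3]@np.array(p)+P[:3,3]); return q[:2]/q[2]
def snap(c,f):
    im=camera(c); cv2.imwrite("pics/"+f,cv2.cvtColor(im,cv2.COLOR_RGB2BGR)); return im
E
python3 - <<'E'
from h import *
for c in("top","scene"):
    im=snap(c,c+"0.png")
    print(c,np.round(calibration(c)["pose"],3).tolist())
    for n,z in(("clamp",.03),("slat_1_mid",.016),("grip_mid",.05),("work_mid",.03),("pad_face",.05),("clamp_jaw",.06),("handle_front",.06),("peg_1",.01),("dip_bowl",.05)):
        for d in finder.boxes_of(c,n)[:4]: print(c,n,round(d["conf"],2),np.round(d["centre"]),np.round(ray(c,d["centre"],z),3))
a=cv2.imread("pics/top0.png"); cv2.imwrite("pics/top0b.png",cv2.resize(a,(800,600),interpolation=cv2.INTER_CUBIC))
s=sensors.state();print(s)
E
```

```text
top [[-0.001, -0.996, 0.091, 0.442], [-1.0, 0.0, -0.008, -0.107], [0.007, -0.091, -0.996, 1.097], [0.0, 0.0, 0.0, 1.0]]
top clamp 0.92 [193. 206.] [0.554 0.036 0.03 ]
top clamp 0.71 [190. 395.] [ 0.566 -0.533  0.03 ]
top slat_1_mid 0.86 [234. 327.] [ 0.435 -0.328  0.016]
top slat_1_mid 0.69 [244. 198.] [0.403 0.058 0.016]
top grip_mid 0.79 [194. 208.] [0.551 0.026 0.05 ]
top work_mid 0.97 [191. 207.] [0.561 0.032 0.03 ]
top work_mid 0.55 [143. 220.] [ 0.709 -0.005  0.03 ]
top pad_face 0.66 [142. 197.] [0.704 0.061 0.05 ]
top pad_face 0.44 [191. 205.] [0.561 0.034 0.05 ]
top clamp_jaw 0.76 [190. 196.] [0.561 0.06  0.06 ]
top handle_front 0.61 [194. 140.] [0.549 0.222 0.06 ]
top peg_1 0.64 [214. 362.] [ 0.494 -0.439  0.01 ]
top peg_1 0.19 [144. 197.] [0.709 0.068 0.01 ]
top dip_bowl 0.57 [190. 394.] [ 0.561 -0.522  0.05 ]
top dip_bowl 0.47 [141. 198.] [0.709 0.059 0.05 ]
scene [[0.554, -0.424, 0.716, -0.58], [-0.832, -0.257, 0.491, -0.891], [-0.024, -0.868, -0.496, 0.82], [0.0, 0.0, 0.0, 1.0]]
scene clamp 0.76 [180. 215.] [0.564 0.04  0.03 ]
scene slat_1_mid 0.74 [234. 292.] [ 0.432 -0
[... 460 characters left out ...]
 370.] [ 0.56  -0.529  0.05 ]
{'t': 1.0, 'q': array([ 1.43572065e+00,  4.01687818e-02,  8.47996865e-02, -2.14739152e-05,
       -1.61549838e+00, -3.33716168e-01]), 'qvel': array([-0.0001983 ,  0.00071523, -0.00101678, -0.00060399,  0.00025158,
        0.00129443]), 'tau': array([ 3.20970535e-06, -3.67929518e+01,  3.47442520e+01,  6.93349287e+00,
       -1.04295115e-03, -1.51874963e-05]), 'tcp_pos': array([0.27104256, 0.5352612 , 0.23127452]), 'tool_rot': array([ 3.05561465e+00, -7.29633673e-01, -2.24492809e-05]), 'contact_force': array([ 0.12810409, -0.31458465, -0.33638163]), 'wrist_torque': array([-0.02141725, -0.0038251 , -0.02729459]), 'gripper_force': 0.0, 'opening': 0.9963912956560979}
```

View pics/top0b.png

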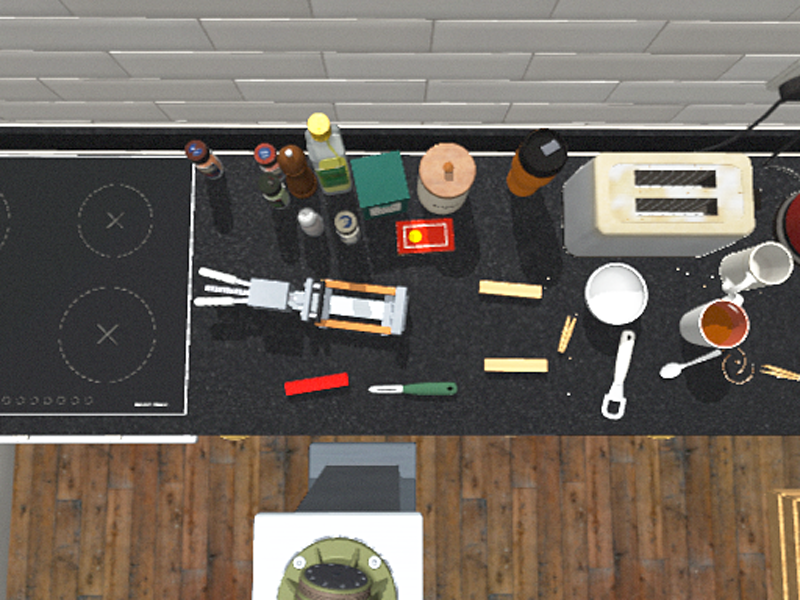

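View pics/scene0.png

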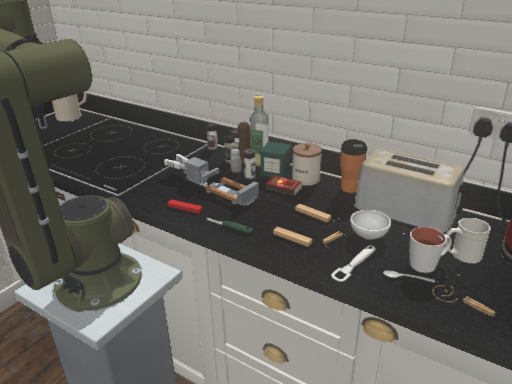

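The top view (800x600) shows the clamp from its handles at about (220,287) to the fixed jaw at (400,310). What could be taken for a slat:
- plain slat, near: (516,365), so slat_1
- plain slat, far: (510,290), so slat_2
- red look-alike: (316,384), to be left alone
- pegs: (567,333) and (785,373), smaller

Next I'll segment the wood colours and check a close crop.

```bash
python3 - <<'E'
from h import *
im=cv2.imread("pics/top0.png"); hsv=cv2.cvtColor(im,cv2.COLOR_BGR2HSV)
crop=im[160:270,115:385]; cv2.imwrite("pics/c1.png",cv2.resize(crop,None,fx=2.96,fy=2.96,interpolation=cv2.INTER_CUBIC))
m=cv2.inRange(hsv,(10,60,90),(32,255,255)); m[:165]=0; m[265:]=0
n,l,st,ce=cv2.connectedComponentsWithStats(m)
for i in range(1,n):
    if st[i,4]<60: continue
    p=np.argwhere(l==i); z=.016 if ce[i][0]>290 else .03
    w=np.array([ray("top",q,z)[:2] for q in p],np.float32)
    (c,s,a)=cv2.minAreaRect(w*1000); cen=w.mean(0); ev=np.linalg.svd(w-cen,full_matrices=0)[2][0]
    print(st[i],np.round(cen,4),np.round(c),np.round(s),"dir deg",round(np.degrees(np.arctan2(ev[1],ev[0]))%180,1))
print(np.round(calibration("wrist")["pose"],3))
s=sensors.state(); T=np.eye(4);T[:3,:3]=R.from_rotvec(s["tool_rot"]).as_matrix();T[:3,3]=s["tcp_pos"]
print(np.round(np.linalg.inv(T)@calibration("wrist")["pose"],3), np.round(T,3),calibration("wrist")["mtx"])
E
```

```text
[205 178  48  11 254] [ 0.5851 -0.0366] [586. -33.] [143.  17.] dir deg 83.0
[306 179  41  12 354] [ 0.5827 -0.3289] [ 583. -329.] [123.  27.] dir deg 84.7
[449 195  20  25 373] [ 0.5131 -0.7298] [ 514. -730.] [58. 73.] dir deg 4.5
[357 202  12  24 146] [ 0.4954 -0.4362] [ 494. -436.] [20. 74.] dir deg 160.0
[201 204  49  10 256] [ 0.5096 -0.026 ] [510. -23.] [144.  17.] dir deg 83.4
[310 229  41   9 357] [ 0.4358 -0.3376] [ 436. -338.] [121.  24.] dir deg 89.9
[487 233  25  10 128] [ 0.4208 -0.8479] [ 421. -847.] [74. 18.] dir deg 75.2
[[-0.452 -0.845 -0.287  0.346]
 [-0.892  0.428  0.144  0.499]
 [ 0.001  0.321 -0.947  0.374]
 [ 0.     0.     0.     1.   ]]
[[ 0.    -0.947 -0.321  0.083]
 [ 1.    -0.     0.001 -0.001]
 [-0.001 -0.321  0.947 -0.142]
 [ 0.     0.     0.     1.   ]] [[ 0.892 -0.452 -0.     0.271]
 [-0.452 -0.892 -0.     0.535]
 [ 0.     0.    -1.     0.231]
 [ 0.     0.     0.     1.   ]] [[282.8739607    0.         261.42906261]
 [  0.         282.8739607  189.82190997]
 [  0.           0.           1.        ]]
```

View pics/c1.png

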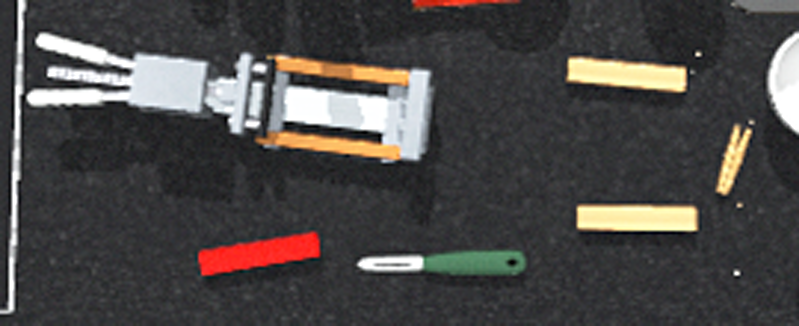

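The crop confirms it: plain slats at (627,75) and (637,218), the red bar at (260,255) is the look-alike, and the clamp is tilted about 7°. Now I'll move over the clamp for a close wrist look.

Emit:
{"api": "carry_out", "payload": {
  "rows": [
    [0.73, 0.59, -0.05, 0, 0, 0, 100],
    [0.73, 0.59, -0.05, 0, 0, 0, 100],
    [0.73, 0.59, -0.05, 0, 0, 0, 100],
    [0.73, 0.59, -0.05, 0, 0, 0, 100],
    [0.73, 0.59, -0.05, 0, 0, 0, 100]
  ],
  "grip_force": 40
}}

```text
t: 1.5
tcp_pos: [0.3676, 0.3195, 0.2441]
tool_rot: [-3.055, 0.729, -0.0]
contact_force: [1.1, 0.8, 0.5]
opening: 0.999
gripper_force: 0.0
```

Emit:
{"api": "carry_out", "payload": {
  "rows": [
    [0.73, 0.59, -0.05, 0, 0, 0, 100],
    [0.73, 0.59, -0.05, 0, 0, 0, 100],
    [0.73, 0.59, -0.05, 0, 0, 0, 100],
    [0.73, 0.59, -0.05, 0, 0, 0, 100],
    [0.73, 0.59, -0.05, 0, 0, 0, 100]
  ]
}}

```text
t: 2.0
tcp_pos: [0.4638, 0.1053, 0.2568]
tool_rot: [-3.055, 0.729, -0.001]
contact_force: [0.7, 0.7, -0.3]
opening: 1.002
gripper_force: 0.0
```

Emit:
{"api": "carry_out", "payload": {
  "rows": [
    [0.73, 0.59, -0.05, 0, 0, 0, 60],
    [0.73, 0.59, -0.05, 0, 0, 0, 60],
    [0, 0, 0, 0, 0, 0, 60],
    [0, 0, 0, 0, 0, 0, 60]
  ]
}}

```text
t: 2.4
tcp_pos: [0.502, 0.0205, 0.2611]
tool_rot: [3.054, -0.734, -0.001]
contact_force: [-0.2, -0.0, -0.6]
opening: 0.6
gripper_force: 0.0
```

```bash
python3 - <<'E'
from h import *
im=snap("wrist","w1.png"); k=calibration("wrist"); import pickle; pickle.dump(k,open("w1.pkl","wb"))
print(sensors.state()["tcp_pos"],sensors.state()["q"])
E
```

```text
[0.50180648 0.02143081 0.26117228] [ 4.44545320e-01 -2.15224198e-01 -9.99430337e-02 -1.37222742e-04
 -1.68633018e+00  6.56488005e-01]
```

View pics/w1.png

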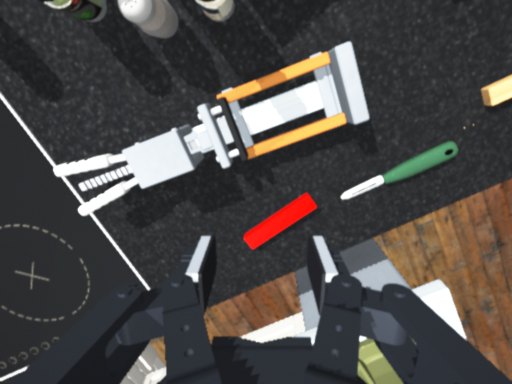

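The wrist picture shows the whole clamp: fixed jaw top from (343,43) to (360,122), orange runners ending at about (320,62) and (340,122), handles at (90,167) and (108,195), red bar at (280,222). Next I fit the clamp pose.

```bash
python3 - <<'E'
from h import *
import pickle
K=pickle.load(open("w1.pkl","rb"))
import h; h.calibration=lambda c:K
im=cv2.imread("pics/w1.png"); hsv=cv2.cvtColor(im,cv2.COLOR_BGR2HSV)
m=cv2.inRange(hsv,(8,120,120),(25,255,255)); m[165:]=0; m[:,400:]=0
n,l,st,ce=cv2.connectedComponentsWithStats(m)
for i in range(1,n):
    if st[i,4]<200: continue
    w=np.array([ray("wrist",q,.03)[:2] for q in np.argwhere(l==i)],np.float32)
    (c,s,a)=cv2.minAreaRect(w*1000); cen=w.mean(0); ev=np.linalg.svd(w-cen,full_matrices=0)[2][0]
    print(st[i],np.round(cen,4),np.round(c),np.round(s),"dir",round(np.degrees(np.arctan2(ev[1],ev[0]))%180,2))
for p in [(333,47),(352,41),(369,120),(350,125)]: print("jaw",np.round(ray("wrist",p[::-1],.06),4))
for p in [(58,170),(123,158),(83,210),(135,183)]: print("handle",np.round(ray("wrist",p[::-1],.062),4))
c=cv2.resize(im[30:220,40:380],None,fx=2.35,fy=2.35,interpolation=cv2.INTER_CUBIC)
th=np.radians(83.2); uy=-np.array([np.cos(th),np.sin(th)]); ux=np.array([uy[1],-uy[0]])
o=np.array([.539,-.100])
for x,y,z in [(45,0,60),(-45,0,60),(45,20,60),(-45,20,60),(38,0,30),(-38,0,30),(38,-100,30),(-38,-100,30),(32,-315,62),(-32,-315,62),(32,-340,62),(-32,-340,62),(32,-365,62),(-32,-365,62),(0,-195,81),(0,-265,81),(-40,-140,62),(40,-140,62)]:
    q=proj("wrist",[*(o+(ux*x+uy*y)/1000),z/1000]); cv2.circle(c,tuple(int(v) for v in (q-[40,30])*2.35),3,(255,0,255),-1)
cv2.imwrite("pics/w1c.png",c)
E
```

```text
[ 216   51  114   52 1428] [ 0.5854 -0.0391] [586. -35.] [146.  15.] dir 83.05
[ 246  113  101   46 1300] [ 0.5104 -0.0324] [511. -31.] [136.  17.] dir 83.21
jaw [ 0.5842 -0.1075  0.06  ]
jaw [ 0.5803 -0.1282  0.06  ]
jaw [ 0.4925 -0.1159  0.06  ]
jaw [ 0.4973 -0.0937  0.06  ]
handle [0.6109 0.2508 0.062 ]
handle [0.5868 0.1697 0.062 ]
handle [0.5537 0.2572 0.062 ]
handle [0.5535 0.1753 0.062 ]
```

View pics/w1c.png

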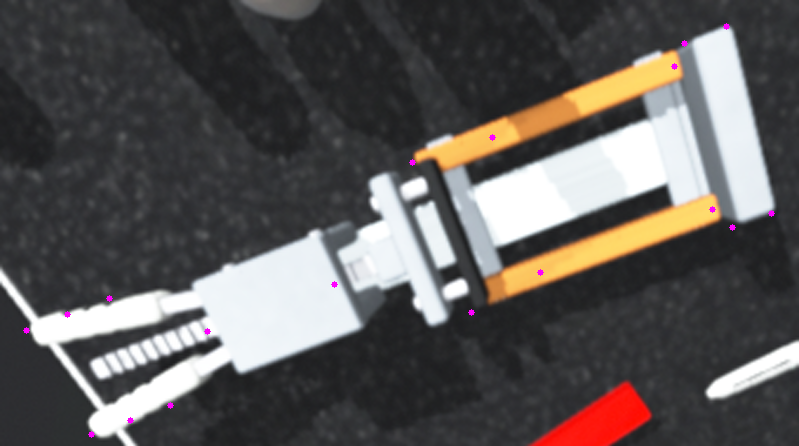

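Clamp pose found: origin (0.5405, -0.1005), axis 83.1°; all sizes agree with those given. Moving to slat_1.

Emit:
{"api": "carry_out", "payload": {
  "rows": [
    [0.26, 0.875, 0, 0, 0, 0, 60],
    [0.26, 0.875, 0, 0, 0, 0, 60],
    [0.26, 0.875, 0, 0, 0, 0, 60],
    [0.26, 0.875, 0, 0, 0, 0, 60]
  ]
}}

```text
t: 2.85
tcp_pos: [0.4689, -0.158, 0.2617]
tool_rot: [-3.057, 0.724, -0.002]
contact_force: [0.1, -0.7, 0.4]
opening: 0.599
gripper_force: 0.0
```

Emit:
{"api": "carry_out", "payload": {
  "rows": [
    [0.26, 0.875, 0, 0, 0, 0, 60],
    [0.26, 0.875, 0, 0, 0, 0, 60],
    [0.26, 0.875, 0, 0, 0, 0, 60],
    [0.26, 0.875, 0, 0, 0, 0, 60]
  ]
}}

```text
t: 3.25
tcp_pos: [0.4367, -0.3379, 0.2617]
tool_rot: [3.057, -0.725, 0.002]
contact_force: [1.3, 0.9, -0.4]
opening: 0.599
gripper_force: 0.0
```

Emit:
{"api": "carry_out", "payload": {
  "rows": [
    [0, 0, 0.36, 0, 0, 0.96, 60],
    [0, 0, 0.36, 0, 0, 0.96, 60],
    [0, 0, 0.36, 0, 0, 0.96, 60],
    [0, 0, 0.36, 0, 0, 0.96, 60],
    [0, 0, 0.36, 0, 0, 0.96, 60]
  ]
}}

```text
t: 3.75
tcp_pos: [0.4373, -0.3361, 0.1708]
tool_rot: [-2.777, 1.469, -0.001]
contact_force: [-0.2, 1.0, -0.2]
opening: 0.601
gripper_force: 0.0
```

Emit:
{"api": "carry_out", "payload": {
  "rows": [
    [0, 0, 0.36, 0, 0, 0.96, 60],
    [0, 0, 0.36, 0, 0, 0.96, 60],
    [0, 0, 0.36, 0, 0, 0.96, 60],
    [0, 0, 0.36, 0, 0, 0.96, 60],
    [0, 0, 0.36, 0, 0, 0.96, 60]
  ]
}}

```text
t: 4.25
tcp_pos: [0.4374, -0.3361, 0.0808]
tool_rot: [-2.325, 2.113, -0.001]
contact_force: [0.7, -0.2, -0.0]
opening: 0.598
gripper_force: 0.0
```

Emit:
{"api": "carry_out", "payload": {
  "rows": [
    [0, 0, 0.36, 0, 0, 0.92, 60],
    [0, 0, 0, 0, 0, 0, 60],
    [0, 0, 0, 0, 0, 0, 60]
  ]
}}

```text
t: 4.55
tcp_pos: [0.4371, -0.3369, 0.0639]
tool_rot: [2.227, -2.216, 0.0]
contact_force: [-0.5, 0.5, 1.2]
opening: 0.598
gripper_force: 0.0
```

```bash
cat >> h.py <<'E'
def slats(c,z,lo=(10,60,90),hi=(32,255,255),amin=60):
    im=camera(c); hsv=cv2.cvtColor(im,cv2.COLOR_RGB2HSV); m=cv2.inRange(hsv,lo,hi)
    n,l,st,ce=cv2.connectedComponentsWithStats(m)
    for i in range(1,n):
        if st[i,4]<amin: continue
        w=np.array([ray(c,q,z)[:2] for q in np.argwhere(l==i)],np.float32)
        (cc,s,a)=cv2.minAreaRect(w*1000); cen=w.mean(0); ev=np.linalg.svd(w-cen,full_matrices=0)[2][0]
        print(c,st[i],np.round(cen,4),np.round(cc),np.round(s),"dir",round(np.degrees(np.arctan2(ev[1],ev[0]))%180,1))
    return im
def tcp():
    s=sensors.state(); M=R.from_rotvec(s["tool_rot"]).as_matrix()
    print("t",s["t"],"tcp",np.round(s["tcp_pos"],4),"x",np.round(M[:,0],3),"y",np.round(M[:,1],3),"op",round(s["opening"],3),"q",np.round(s["q"],2))
def to(x,y,z):
    s=sensors.state(); M=R.from_rotvec(s["tool_rot"]).as_matrix(); print("units",np.round(M.T@(np.array([x,y,z])-s["tcp_pos"])/.05,2))
E
python3 - <<'E'
from h import *
tcp(); slats("wrist",.016,amin=300); to(.436,-.338,.003)
E
```

```text
t 4.55 tcp [ 0.4371 -0.3369  0.0639] x [ 0.005 -1.     0.001] y [-1.    -0.005  0.   ] op 0.598 q [-0.29 -0.04 -0.3   0.   -1.31  0.3 ]Traceback (most recent call last):
  File "<stdin>", line 2, in <module>
  File "h.py", line 16, in slats
    w=np.array([ray(c,q,z)[:2] for q in np.argwhere(l==i)],np.float32)
                ~~~^^^^^^^
  File "h.py", line 5, in ray
    k=calibration(c); P=np.array(k["pose"]); d=P[:3,:3]@np.linalg.solve(np.array(k["mtx"]),[rc[1],rc[0],1.])
ValueError: time passes only in moves, steps and waits
```

Emit:
{"api": "carry_out", "payload": {
  "rows": [
    [0, 0, 0.4, 0, 0, 0, 60],
    [0, 0, 0.4, 0, 0, 0, 60],
    [0, 0, 0.4, 0, 0, 0, 60],
    [0, 0, 0, 0, 0, 0, 20],
    [0, 0, 0, 0, 0, 0, 20]
  ],
  "grip_force": 40
}}

```text
t: 5.1
tcp_pos: [0.4372, -0.338, 0.0048]
tool_rot: [2.223, -2.219, 0.002]
contact_force: [1.3, -0.8, 2.0]
opening: 0.27
gripper_force: 24.7
```

Emit:
{"api": "carry_out", "payload": {
  "rows": [
    [0, 0, 0, 0, 0, 0, 10],
    [0, 0, 0, 0, 0, 0, 10],
    [0, 0, 0, 0, 0, 0, 10]
  ]
}}

```text
t: 5.4
tcp_pos: [0.4373, -0.338, 0.0048]
tool_rot: [-2.222, 2.22, -0.003]
contact_force: [-0.3, 1.4, 3.3]
opening: 0.262
gripper_force: 44.7
```

```bash
sed -i 's/^def ray.*/_c={}\ndef cal(c):\n    if c not in _c: _c[c]=calibration(c)\n    return _c[c]\ndef ray(c,rc,z):/; s/k=calibration(c);/k=cal(c);/' h.py
python3 - <<'E'
from h import *
tcp(); snap("wrist","w2.png")
E
```

```text
t 5.4 tcp [ 0.4373 -0.338   0.0048] x [ 0.001 -1.     0.001] y [-1.    -0.001 -0.002] op 0.262 q [-0.29  0.01 -0.37  0.   -1.19  0.29]
```

View pics/w2.png

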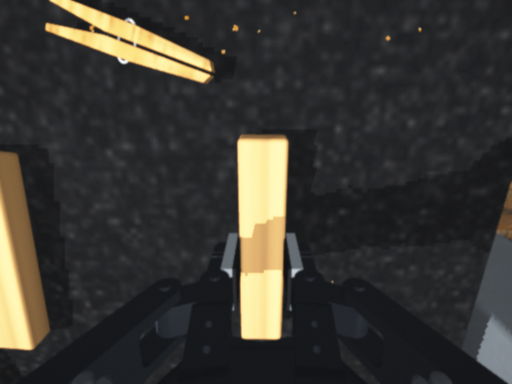

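Grasp is good: the slat sits between the pads at column 263, with its centre about 5 mm along tool +x. Lift, carry, turn.

Emit:
{"api": "carry_out", "payload": {
  "rows": [
    [0, 0, -0.7, 0, 0, 0, 10],
    [0, 0, -1, 0, 0, 0, 10],
    [0, 0, -1, 0, 0, 0, 10],
    [-0.9, -0.34, 0, 0, 0, 0, 10],
    [-0.9, -0.34, 0, 0, 0, 0, 10]
  ]
}}

```text
t: 5.95
tcp_pos: [0.4712, -0.2475, 0.1405]
tool_rot: [-2.216, 2.223, -0.005]
contact_force: [1.0, 0.5, -1.3]
opening: 0.267
gripper_force: 44.2
```

Emit:
{"api": "carry_out", "payload": {
  "rows": [
    [-0.9, -0.34, 0, 0, 0, 0, 10],
    [-0.9, -0.34, 0, 0, 0, 0, 10],
    [-0.9, -0.34, 0, 0, 0, 0, 10],
    [-0.9, -0.34, 0, 0, 0, 0, 10]
  ]
}}

```text
t: 6.35
tcp_pos: [0.5387, -0.0657, 0.1386]
tool_rot: [-2.222, 2.221, -0.001]
contact_force: [0.7, -0.1, -1.5]
opening: 0.27
gripper_force: 44.2
```

Emit:
{"api": "carry_out", "payload": {
  "rows": [
    [0, 0, 0, 0, 0, -0.99, 10],
    [0, 0, 0, 0, 0, -0.99, 10],
    [0, 0, 0, 0, 0, -0.99, 10],
    [0, 0, 0, 0, 0, -0.99, 10],
    [0, 0, 0, 0, 0, -0.99, 10]
  ]
}}

```text
t: 6.85
tcp_pos: [0.5383, -0.0676, 0.1382]
tool_rot: [2.72, -1.571, -0.0]
contact_force: [-0.6, -1.2, -0.7]
opening: 0.265
gripper_force: 44.2
```

Emit:
{"api": "carry_out", "payload": {
  "rows": [
    [0, 0, 0, 0, 0, -0.99, 10],
    [0, 0, 0, 0, 0, -0.99, 10],
    [0, 0, 0, 0, 0, -0.99, 10],
    [0, 0, 0, 0, 0, -0.99, 10],
    [0, 0, 0, 0, 0, -0.99, 10]
  ]
}}

```text
t: 7.35
tcp_pos: [0.5383, -0.0677, 0.1383]
tool_rot: [3.032, -0.822, -0.0]
contact_force: [0.6, -0.1, -1.1]
opening: 0.268
gripper_force: 44.2
```

Emit:
{"api": "carry_out", "payload": {
  "rows": [
    [0, 0, 0, 0, 0, -0.99, 10],
    [0, 0, 0, 0, 0, -0.99, 10],
    [0, 0, 0, 0, 0, -0.99, 10],
    [0, 0, 0, 0, 0, -0.99, 10],
    [0, 0, 0, 0, 0, 0, 10]
  ]
}}

```text
t: 7.85
tcp_pos: [0.5383, -0.0677, 0.1383]
tool_rot: [3.136, -0.185, -0.0]
contact_force: [-0.6, 0.6, -0.6]
opening: 0.266
gripper_force: 44.2
```

```bash
python3 - <<'E'
from h import *
tcp(); to(.5393,-.0641,.036)
snap("wrist","w3.png")
E
```

```text
t 7.85 tcp [ 0.5383 -0.0677  0.1383] x [ 0.993 -0.118 -0.   ] y [-0.118 -0.993  0.   ] op 0.266 q [ 0.25 -0.1  -0.23 -0.   -1.45  1.21]
units [ 0.01 -0.07  2.05]
```

View pics/w3.png

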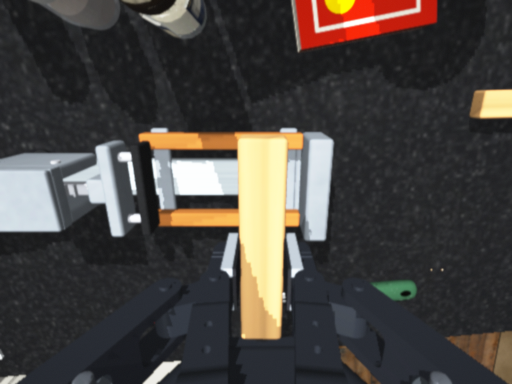

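The slat is square to the jaw, its centre line 33 mm from the jaw face, as computed. Lower it and let go.

Emit:
{"api": "carry_out", "payload": {
  "rows": [
    [0, -0.07, 0.6, 0, 0, 0, 10],
    [0, 0, 0.6, 0, 0, 0, 10],
    [0, 0, 0.5, 0, 0, 0, 10],
    [0, 0, 0.25, 0, 0, 0, 10],
    [0, 0, 0.08, 0, 0, 0, 10]
  ]
}}

```text
t: 8.4
tcp_pos: [0.5381, -0.0643, 0.0355]
tool_rot: [3.135, -0.189, -0.004]
contact_force: [-0.2, 0.1, -0.2]
opening: 0.264
gripper_force: 44.2
```

Emit:
{"api": "carry_out", "payload": {
  "rows": [
    [0, 0, 0, 0, 0, 0, 10]
  ]
}}

```text
t: 8.5
tcp_pos: [0.5391, -0.0643, 0.0373]
tool_rot: [3.135, -0.188, 0.0]
contact_force: [0.2, 0.4, -0.9]
opening: 0.265
gripper_force: 44.2
```

Emit:
{"api": "carry_out", "payload": {
  "rows": [
    [0, 0, 0.04, 0, 0, 0, 10],
    [0, 0, 0, 0, 0, 0, 10],
    [0, 0, 0, 0, 0, 0, 34],
    [0, 0, 0, 0, 0, 0, 38],
    [0, 0, 0, 0, 0, 0, 38]
  ]
}}

```text
t: 9.0
tcp_pos: [0.539, -0.0642, 0.0352]
tool_rot: [3.136, -0.187, 0.001]
contact_force: [-0.2, -0.0, -0.4]
opening: 0.386
gripper_force: 0.0
```

Emit:
{"api": "carry_out", "payload": {
  "rows": [
    [0, 0, -0.3, 0, 0, 0, 38],
    [0, 0, -0.8, 0, 0, 0, 38],
    [0, 0, -1, 0, 0, 0, 60],
    [0, 0, 0, 0, 0, 0, 60]
  ]
}}

```text
t: 9.4
tcp_pos: [0.5426, -0.0647, 0.1498]
tool_rot: [-3.136, 0.186, -0.022]
contact_force: [0.2, -0.1, 0.3]
opening: 0.599
gripper_force: 0.0
```

```bash
python3 - <<'E'
from h import *
tcp(); slats("wrist",.046,amin=300)
E
```

```text
t 9.4 tcp [ 0.5426 -0.0647  0.1498] x [ 0.993 -0.118  0.014] y [-0.118 -0.993 -0.001] op 0.599 q [ 0.25 -0.11 -0.21  0.   -1.46  1.2 ]
wrist [324   0  31  27 709] [ 0.676  -0.1376] [ 675. -138.] [23. 17.] dir 82.1
wrist [ 462   95   50   29 1132] [ 0.5917 -0.2569] [ 591. -259.] [42. 22.] dir 84.1
wrist [ 148  122  157  127 5286] [ 0.553  -0.0393] [547. -34.] [134. 119.] dir 43.7
wrist [ 462  329   50   51 1341] [ 0.3293 -0.2983] [ 329. -306.] [97. 42.] dir 34.2
wrist [ 358  342   45   42 1212] [ 0.3191 -0.1667] [ 316. -164.] [81. 37.] dir 25.5
```

Emit:
{"api": "carry_out", "payload": {
  "rows": [
    [0.24, 0.86, 0, 0, 0, 0, 60],
    [0.24, 0.86, 0, 0, 0, 0, 60],
    [0.24, 0.86, 0, 0, 0, 0, 60],
    [0.24, 0.86, 0, 0, 0, 0, 60],
    [0.24, 0.86, 0, 0, 0, 0, 60]
  ]
}}

```text
t: 9.95
tcp_pos: [0.5727, -0.2865, 0.1398]
tool_rot: [3.136, -0.187, -0.001]
contact_force: [0.2, 0.5, -0.0]
opening: 0.603
gripper_force: 0.0
```

Emit:
{"api": "carry_out", "payload": {
  "rows": [
    [0.24, 0.86, 0, 0, 0, 0, 60],
    [0, 0, 0.12, 0, 0, 0.98, 60],
    [0, 0, 0.12, 0, 0, 0.98, 60],
    [0, 0, 0.12, 0, 0, 0.98, 60],
    [0, 0, 0.12, 0, 0, 0.98, 60]
  ]
}}

```text
t: 10.45
tcp_pos: [0.5794, -0.329, 0.1153]
tool_rot: [3.03, -0.829, -0.001]
contact_force: [-0.6, 0.4, 0.2]
opening: 0.598
gripper_force: 0.0
```

Emit:
{"api": "carry_out", "payload": {
  "rows": [
    [0, 0, 0.12, 0, 0, 0.98, 60],
    [0, 0, 0.12, 0, 0, 0.98, 60],
    [0, 0, 0.12, 0, 0, 0.98, 60],
    [0, 0, 0.12, 0, 0, 0.98, 60],
    [0, 0, 0.12, 0, 0, 0.98, 60]
  ]
}}

```text
t: 10.95
tcp_pos: [0.5794, -0.3288, 0.0855]
tool_rot: [2.721, -1.57, -0.001]
contact_force: [-1.3, -0.4, -0.2]
opening: 0.6
gripper_force: 0.0
```

Emit:
{"api": "carry_out", "payload": {
  "rows": [
    [0, 0, 0.12, 0, 0, 0.98, 60],
    [0, 0, 0.12, 0, 0, 0.98, 60],
    [0, 0, 0.12, 0, 0, 0.98, 60],
    [0, 0, 0.12, 0, 0, 0.98, 60],
    [0, 0, 0.12, 0, 0, 0.98, 60]
  ]
}}

```text
t: 11.45
tcp_pos: [0.5794, -0.3288, 0.0554]
tool_rot: [2.233, -2.209, -0.001]
contact_force: [0.3, 0.5, 0.7]
opening: 0.606
gripper_force: 0.0
```

Emit:
{"api": "carry_out", "payload": {
  "rows": [
    [0, 0, 0, 0, 0, 0.98, 60],
    [0, 0, 0, 0, 0, 0, 60],
    [0, 0, 0, 0, 0, 0, 60]
  ]
}}

```text
t: 11.75
tcp_pos: [0.5797, -0.3289, 0.0559]
tool_rot: [2.125, -2.314, 0.0]
contact_force: [0.3, -0.1, -0.6]
opening: 0.602
gripper_force: 0.0
```

```bash
python3 - <<'E'
from h import *
tcp(); im=slats("wrist",.016,amin=300); to(.584,-.330,.004)
cv2.imwrite("pics/w4.png",cv2.cvtColor(im,cv2.COLOR_RGB2BGR))
E
```

```text
t 11.75 tcp [ 0.5797 -0.3289  0.0559] x [-0.085 -0.996  0.   ] y [-0.996  0.085  0.   ] op 0.602 q [-0.22  0.26  0.01  0.   -1.32  0.13]
wrist [ 324    0  124   56 2164] [ 0.5014 -0.4399] [ 499. -439.] [18. 72.] dir 161.8
wrist [237 123  40 163 840] [ 0.5816 -0.3425] [ 584. -333.] [122.  26.] dir 85.0
units [ 0.01 -0.09  1.04]
```

View pics/w4.png

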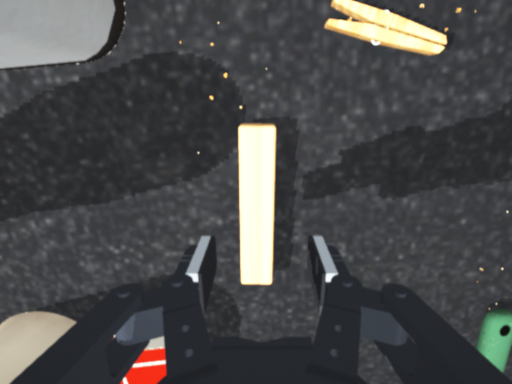

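Slat_2 lies straight between the fingers (column 257, rows 125 to 285), centre (0.584, -0.333). Lower and grip.

Emit:
{"api": "carry_out", "payload": {
  "rows": [
    [0.07, -0.09, 0.4, 0, 0, 0, 60],
    [0, 0, 0.4, 0, 0, 0, 60],
    [0, 0, 0.22, 0, 0, 0, 60],
    [0, 0, 0, 0, 0, 0, 30],
    [0, 0, 0, 0, 0, 0, 10]
  ]
}}

```text
t: 12.3
tcp_pos: [0.5841, -0.333, 0.0056]
tool_rot: [2.123, -2.315, 0.001]
contact_force: [-2.0, 1.6, 3.1]
opening: 0.267
gripper_force: 24.2
```

Emit:
{"api": "carry_out", "payload": {
  "rows": [
    [0, 0, 0, 0, 0, 0, 10],
    [0, 0, 0, 0, 0, 0, 10],
    [0, 0, 0, 0, 0, 0, 10]
  ]
}}

```text
t: 12.6
tcp_pos: [0.5842, -0.3329, 0.0057]
tool_rot: [-2.122, 2.316, -0.002]
contact_force: [-0.1, -0.2, 0.3]
opening: 0.264
gripper_force: 43.9
```

```bash
python3 - <<'E'
from h import *
tcp(); slats("wrist",.016,amin=300)
E
```

```text
t 12.6 tcp [ 0.5842 -0.3329  0.0057] x [-0.087 -0.996  0.   ] y [-0.996  0.087 -0.001] op 0.264 q [-0.22  0.31 -0.03  0.   -1.23  0.13]
wrist [ 357    0  155   49 4967] [ 0.4994 -0.4369] [ 503. -439.] [15. 68.] dir 166.8
wrist [ 236  140   52  203 7338] [ 0.5849 -0.3388] [ 585. -334.] [121.  25.] dir 84.2
```

Emit:
{"api": "carry_out", "payload": {
  "rows": [
    [0, 0, -0.7, 0, 0, 0, 10],
    [0, 0, -1, 0, 0, 0, 10],
    [0, 0, -1, 0, 0, 0, 10],
    [-0.91, 0.17, 0, 0, 0, 0, 10],
    [-0.91, 0.17, 0, 0, 0, 0, 10]
  ]
}}

```text
t: 13.15
tcp_pos: [0.5755, -0.2406, 0.1422]
tool_rot: [-2.117, 2.317, -0.005]
contact_force: [0.9, 1.5, -2.9]
opening: 0.263
gripper_force: 43.7
```

Emit:
{"api": "carry_out", "payload": {
  "rows": [
    [-0.91, 0.17, 0, 0, 0, 0, 10],
    [-0.91, 0.17, 0, 0, 0, 0, 10],
    [-0.91, 0.17, 0, 0, 0, 0, 10],
    [-0.91, 0.17, 0, 0, 0, 0, 10],
    [-0.91, 0.17, 0, 0, 0, 0, 10]
  ]
}}

```text
t: 13.65
tcp_pos: [0.552, -0.0085, 0.1403]
tool_rot: [-2.121, 2.316, -0.001]
contact_force: [1.0, 0.8, -0.8]
opening: 0.266
gripper_force: 43.7
```

Emit:
{"api": "carry_out", "payload": {
  "rows": [
    [0, 0, 0, 0, 0, -0.98, 10],
    [0, 0, 0, 0, 0, -0.98, 10],
    [0, 0, 0, 0, 0, -0.98, 10],
    [0, 0, 0, 0, 0, -0.98, 10],
    [0, 0, 0, 0, 0, -0.98, 10]
  ]
}}

```text
t: 14.15
tcp_pos: [0.5524, -0.0102, 0.14]
tool_rot: [-2.644, 1.696, -0.0]
contact_force: [-0.2, 0.3, -0.7]
opening: 0.266
gripper_force: 43.7
```

Emit:
{"api": "carry_out", "payload": {
  "rows": [
    [0, 0, 0, 0, 0, -0.98, 10],
    [0, 0, 0, 0, 0, -0.98, 10],
    [0, 0, 0, 0, 0, -0.98, 10],
    [0, 0, 0, 0, 0, -0.98, 10],
    [0, 0, 0, 0, 0, -0.98, 10]
  ]
}}

```text
t: 14.65
tcp_pos: [0.5524, -0.0103, 0.14]
tool_rot: [-2.988, 0.97, -0.0]
contact_force: [-0.6, 0.4, -0.9]
opening: 0.265
gripper_force: 43.7
```

Emit:
{"api": "carry_out", "payload": {
  "rows": [
    [0, 0, 0, 0, 0, -0.98, 10],
    [0, 0, 0, 0, 0, -0.98, 10],
    [0, 0, 0, 0, 0, -0.98, 10],
    [0, 0, 0, 0, 0, -0.98, 10],
    [0, 0, 0, 0, 0, -0.98, 10]
  ]
}}

```text
t: 15.15
tcp_pos: [0.5524, -0.0103, 0.14]
tool_rot: [-3.136, 0.18, -0.0]
contact_force: [0.8, -0.5, -0.7]
opening: 0.271
gripper_force: 43.7
```

Emit:
{"api": "carry_out", "payload": {
  "rows": [
    [0, 0, 0, 0, 0, 0, 10],
    [0, 0, 0, 0, 0, 0, 10]
  ]
}}

```text
t: 15.35
tcp_pos: [0.5525, -0.0103, 0.14]
tool_rot: [-3.136, 0.191, -0.0]
contact_force: [-0.2, 0.6, 0.3]
opening: 0.267
gripper_force: 43.7
```

```bash
python3 - <<'E'
from h import *
tcp(); to(.5513,-.0111,.037)
snap("wrist","w5.png")
E
```

```text
t 15.35 tcp [ 0.5525 -0.0103  0.14  ] x [ 0.993 -0.121  0.   ] y [-0.121 -0.993 -0.   ] op 0.267 q [ 0.35 -0.08 -0.2   0.   -1.45  1.1 ]
units [-0.02  0.02  2.06]
```

View pics/w5.png

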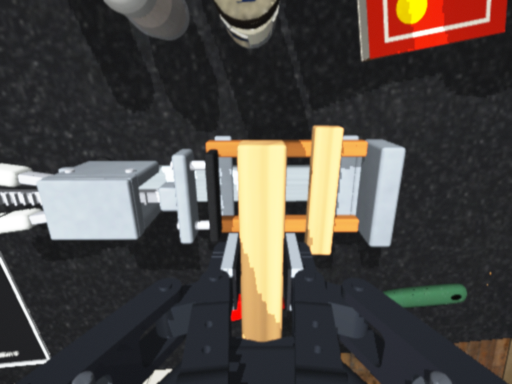

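Slat A lies across the runners at (325,190). The gap on both sides of slat B is about 41–43 mm from the centre line, enough for the fingers. Lower and release.

Emit:
{"api": "carry_out", "payload": {
  "rows": [
    [-0.02, 0.02, 0.6, 0, 0, 0, 10],
    [0, 0, 0.6, 0, 0, 0, 10],
    [0, 0, 0.5, 0, 0, 0, 10],
    [0, 0, 0.25, 0, 0, 0, 10],
    [0, 0, 0.11, 0, 0, 0, 10]
  ]
}}

```text
t: 15.9
tcp_pos: [0.5508, -0.0114, 0.0357]
tool_rot: [3.135, -0.188, -0.003]
contact_force: [-0.3, -0.4, -0.4]
opening: 0.269
gripper_force: 43.8
```

Emit:
{"api": "carry_out", "payload": {
  "rows": [
    [0, 0, 0, 0, 0, 0, 10],
    [0, 0, 0, 0, 0, 0, 10]
  ]
}}

```text
t: 16.1
tcp_pos: [0.5522, -0.011, 0.0383]
tool_rot: [-3.136, 0.187, -0.003]
contact_force: [0.1, 1.0, -0.5]
opening: 0.268
gripper_force: 43.7
```

Emit:
{"api": "carry_out", "payload": {
  "rows": [
    [0, 0, 0.04, 0, 0, 0, 10],
    [0, 0, 0, 0, 0, 0, 10],
    [0, 0, 0, 0, 0, 0, 33],
    [0, 0, 0, 0, 0, 0, 36],
    [0, 0, 0, 0, 0, 0, 36]
  ]
}}

```text
t: 16.6
tcp_pos: [0.5514, -0.0112, 0.0349]
tool_rot: [3.136, -0.187, 0.0]
contact_force: [0.6, -0.0, -0.8]
opening: 0.359
gripper_force: 0.0
```

Emit:
{"api": "carry_out", "payload": {
  "rows": [
    [0, 0, -0.3, 0, 0, 0, 36],
    [0, 0, -0.8, 0, 0, 0, 36],
    [0, 0, -1, 0, 0, 0, 36],
    [0, 0, 0, 0, 0, 0, 60],
    [0, 0, 0, 0, 0, 0, 60]
  ]
}}

```text
t: 17.1
tcp_pos: [0.5523, -0.0109, 0.1427]
tool_rot: [-3.135, 0.187, -0.007]
contact_force: [-0.3, 0.6, -0.8]
opening: 0.604
gripper_force: 0.0
```

```bash
python3 - <<'E'
from h import *
tcp(); to(.5813,.2371,.14)
snap("wrist","w6.png")
E
```

```text
t 17.1 tcp [ 0.5523 -0.0109  0.1427] x [ 0.993 -0.119  0.004] y [-0.119 -0.993 -0.002] op 0.604 q [ 0.34 -0.08 -0.2   0.   -1.45  1.11]
units [-0.01 -4.99  0.06]
```

View pics/w6.png

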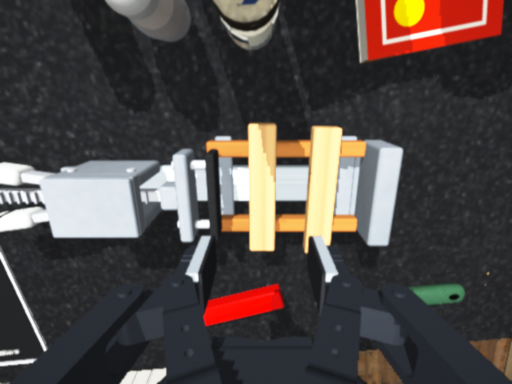

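Both slats lie on the runners between the jaws (slat B at column 262, slat A at column 323). Now to the handles.

Emit:
{"api": "carry_out", "payload": {
  "rows": [
    [0, -0.83, 0, 0, 0, 0, 100],
    [0, -0.83, 0, 0, 0, 0, 100],
    [0, -0.83, 0, 0, 0, 0, 100],
    [0, -0.83, 0, 0, 0, 0, 100],
    [0, -0.83, 0, 0, 0, 0, 100]
  ]
}}

```text
t: 17.65
tcp_pos: [0.5753, 0.1962, 0.1385]
tool_rot: [3.135, -0.187, -0.003]
contact_force: [0.3, 0.3, 0.7]
opening: 1.002
gripper_force: 0.0
```

Emit:
{"api": "carry_out", "payload": {
  "rows": [
    [0, -0.83, 0, 0, 0, 0, 100],
    [0, 0, 0, 0, 0, 1, 100],
    [0, 0, 0, 0, 0, 1, 100],
    [0, 0, 0, 0, 0, 1, 100],
    [0, 0, 0, 0, 0, 1, 100]
  ]
}}

```text
t: 18.15
tcp_pos: [0.5802, 0.2359, 0.1381]
tool_rot: [3.025, -0.84, -0.003]
contact_force: [-0.5, 0.7, -0.4]
opening: 0.998
gripper_force: 0.0
```

Emit:
{"api": "carry_out", "payload": {
  "rows": [
    [0, 0, 0, 0, 0, 1, 100],
    [0, 0, 0, 0, 0, 1, 100],
    [0, 0, 0, 0, 0, 1, 100],
    [0, 0, 0, 0, 0, 1, 100],
    [0, 0, 0, 0, 0, 1, 100]
  ]
}}

```text
t: 18.65
tcp_pos: [0.5803, 0.2357, 0.1382]
tool_rot: [2.704, -1.595, -0.002]
contact_force: [-0.4, -0.4, 0.4]
opening: 0.999
gripper_force: 0.0
```

Emit:
{"api": "carry_out", "payload": {
  "rows": [
    [0, 0, 0, 0, 0, 1, 100],
    [0, 0, 0, 0, 0, 1, 100],
    [0, 0, 0, 0, 0, 1, 100],
    [0, 0, 0, 0, 0, 1, 100],
    [0, 0, 0, 0, 0, 1, 100]
  ]
}}

```text
t: 19.15
tcp_pos: [0.5803, 0.2357, 0.1382]
tool_rot: [2.199, -2.24, -0.001]
contact_force: [1.1, -0.4, -0.2]
opening: 0.999
gripper_force: 0.0
```

Emit:
{"api": "carry_out", "payload": {
  "rows": [
    [0, 0, 0, 0, 0, 1, 100],
    [0, 0, 0, 0, 0, 0, 100],
    [0, 0, 0, 0, 0, 0, 100]
  ]
}}

```text
t: 19.45
tcp_pos: [0.5806, 0.2359, 0.1389]
tool_rot: [2.088, -2.345, -0.0]
contact_force: [-0.7, 0.1, -0.6]
opening: 0.998
gripper_force: 0.0
```

```bash
python3 - <<'E'
from h import *
tcp(); im=snap("wrist","w7.png"); to(.5813,.2371,.03)
# white handle/rod segments across image rows: print bright runs, as world points at z=.06
g=im.min(2)
for r in range(120,300,15):
    b=(g[r]>170).astype(int); e=np.diff(np.r_[0,b,0]); s,f=np.where(e==1)[0],np.where(e==-1)[0]
    print(r,[(int(a),int(c),*np.round(ray("wrist",(r,(a+c)/2),.06)[:2],3)) for a,c in zip(s,f) if c-a>5])
# slats in top view
slats("top",.046)
E
```

```text
t 19.45 tcp [0.5806 0.2359 0.1389] x [-0.116 -0.993  0.001] y [-0.993  0.116  0.001] op 0.998 q [ 0.7   0.12  0.   -0.   -1.45 -0.82]
units [-0.03 -0.01  2.18]
120 [(238, 248, np.float64(0.588), np.float64(0.171)), (257, 271, np.float64(0.572), np.float64(0.173)), (279, 290, np.float64(0.556), np.float64(0.175))]
135 [(236, 246, np.float64(0.591), np.float64(0.182)), (257, 270, np.float64(0.574), np.float64(0.184)), (281, 291, np.float64(0.556), np.float64(0.186))]
150 [(230, 248, np.float64(0.594), np.float64(0.194)), (258, 270, np.float64(0.575), np.float64(0.196)), (279, 297, np.float64(0.556), np.float64(0.198))]
165 [(228, 246, np.float64(0.597), np.float64(0.206)), (257, 270, np.float64(0.576), np.float64(0.208)), (281, 299, np.float64(0.555), np.float64(0.211))]
180 [(226, 243, np.float64(0.601), np.float64(0.218)), (257, 269, np.float64(0.578), np.float64(0.221)), (283, 300, np.float64(0.555), np.float64(0.223))]
195 [(225, 242, np.float64(0.604), np.float64(0.231)), (257, 269, np.float64(0.58), np.float64(0.234)), (285, 302, np.float64(0.554), np.float64(0.236))]
210 [(223, 
[... 872 characters left out ...]
p [178  93  16  15 150] [0.8369 0.0987] [837.  98.] [43. 44.] dir 122.8
top [324  96  31  30 375] [ 0.7915 -0.3521] [ 795. -353.] [89. 74.] dir 52.3
top [261 147   9   9  63] [ 0.6809 -0.1427] [ 680. -142.] [24. 24.] dir 87.4
top [201 173  52  45 925] [ 0.5472 -0.0328] [548. -30.] [142. 125.] dir 177.9
top [448 195  21  26 374] [ 0.5109 -0.7124] [ 511. -711.] [63. 62.] dir 4.0
top [357 202  12  24 145] [ 0.494  -0.4271] [ 493. -427.] [19. 71.] dir 159.9
top [487 233  25  10 130] [ 0.4215 -0.8268] [ 422. -827.] [72. 18.] dir 75.6
top [   47   278   465   106 34471] [ 0.167  -0.2885] [ 162. -184.] [1340.  292.] dir 88.1
top [212 364  20  20 142] [ 0.0378 -0.0142] [ 36. -14.] [58. 39.] dir 23.2
```

Handle centres measure x=0.606 and 0.554, so the TCP is centred. Lower onto them and measure the jaw.

Emit:
{"api": "carry_out", "payload": {
  "rows": [
    [-0.02, 0, 0.6, 0, 0, 0, 100],
    [0, 0, 0.6, 0, 0, 0, 100],
    [0, 0, 0.6, 0, 0, 0, 100],
    [0, 0, 0.36, 0, 0, 0, 100],
    [0, 0, 0, 0, 0, 0, 80]
  ],
  "grip_force": 40
}}

```text
t: 20.05
tcp_pos: [0.5791, 0.2359, 0.0281]
tool_rot: [2.082, -2.344, -0.002]
contact_force: [0.1, -0.5, -0.1]
opening: 0.857
gripper_force: 0.0
```

```bash
cat >> h.py <<'E'
th=np.radians(83.1); uy=-np.array([np.cos(th),np.sin(th)]); ux=np.array([uy[1],-uy[0]]); O=np.array([.5405,-.1005])
def prof(c,xs,z=.06,ys=np.arange(-.2,.03,.002),im=None):
    if im is None: im=camera(c)
    k=cal(c); P=np.linalg.inv(np.array(k["pose"])); out=[]
    X,Y=np.meshgrid(xs,ys); W=np.stack([*(O[:,None,None]+ux[:,None,None]*X+uy[:,None,None]*Y),np.full_like(X,z)])
    q=np.einsum('ij,jab->iab',np.array(k["mtx"])@P[:3,:3],W)+(np.array(k["mtx"])@P[:3,3])[:,None,None]
    return cv2.remap(im,(q[0]/q[2]).astype(np.float32),(q[1]/q[2]).astype(np.float32),cv2.INTER_LINEAR).mean(1),ys
def show(c,xs,**k):
    p,ys=prof(c,xs,**k)
    print(c,*[f"{round(y*1000)}:{int(v.mean())}/{int(v[0]-v[2])}" for y,v in zip(ys,p)])
E
python3 - <<'E'
from h import *
tcp(); show("top",np.linspace(-.025,.025,11)); show("top",np.linspace(-.025,.025,11),z=.046)
show("scene",np.linspace(.01,.035,11),z=.06)
E
```

```text
t 20.05 tcp [0.5791 0.2359 0.0281] x [-0.118 -0.993  0.004] y [-0.993  0.118  0.005] op 0.857 q [ 0.71  0.18 -0.14 -0.   -1.26 -0.82]
top -200:189/-16 -198:142/-14 -196:114/-9 -194:119/-8 -192:132/-8 -190:139/-8 -188:141/-8 -186:153/-9 -184:162/-8 -182:165/-7 -180:167/-8 -178:165/-9 -176:164/-10 -174:163/-9 -172:170/-8 -170:177/-8 -168:198/-12 -166:221/-14 -164:230/-13 -162:233/-13 -160:231/-14 -158:210/-17 -156:158/-15 -154:114/-11 -152:124/-10 -150:173/-11 -148:192/-9 -146:199/-8 -144:200/-9 -142:176/-10 -140:132/-8 -138:82/-4 -136:60/-3 -134:46/-1 -132:46/-2 -130:99/-6 -128:146/-8 -126:166/-9 -124:167/-9 -122:165/-9 -120:163/-10 -118:167/-7 -116:173/-4 -114:170/0 -112:176/3 -110:175/3 -108:175/3 -106:185/12 -104:213/32 -102:232/55 -100:232/63 -98:230/68 -96:228/72 -94:225/75 -92:223/78 -90:225/76 -88:229/68 -86:230/65 -84:224/72 -82:201/89 -80:172/70 -78:157/18 -76:158/-4 -74:164/-4 -72:165/-3 -70:164/-3 -68:164/-2 -66:162/-1 -64:162/-1 -62:160/-1 -60:160/-1 -58:159/-1 -56:160/-2 -54:160/-3 -52:168/11 -50:213/51 -48:230/64 -46:232/62 -44:230/67 -42:227/72 -40:225/76 -38:223/78 -36
[... 2211 characters left out ...]
106:45/3 -104:45/3 -102:45/3 -100:45/3 -98:46/4 -96:49/6 -94:53/10 -92:59/15 -90:65/21 -88:72/27 -86:83/34 -84:100/43 -82:124/55 -80:148/66 -78:165/73 -76:174/76 -74:177/77 -72:177/77 -70:178/77 -68:180/77 -66:182/77 -64:181/77 -62:173/74 -60:157/68 -58:138/59 -56:123/52 -54:113/46 -52:108/44 -50:106/42 -48:104/41 -46:102/41 -44:97/39 -42:90/37 -40:84/35 -38:80/35 -36:78/35 -34:81/37 -32:90/42 -30:108/51 -28:133/61 -26:156/71 -24:170/76 -22:176/77 -20:177/78 -18:178/78 -16:179/77 -14:181/78 -12:183/77 -10:180/76 -8:169/72 -6:151/65 -4:132/56 -2:119/49 0:111/45 2:108/40 4:112/33 6:122/21 8:135/9 10:145/0 12:151/-4 14:154/-6 16:156/-7 18:156/-8 20:155/-7 22:149/-7 24:138/-6 26:122/-5 28:108/-3
```

The top camera profile shows it clearly: pad face about -131 mm (advance ≈ 9 mm), slats centred at -95 and -40. First pump.

Emit:
{"api": "carry_out", "payload": {
  "rows": [
    [0, 0, 0, 0, 0, 0, 65],
    [0, 0, 0, 0, 0, 0, 55],
    [0, 0, 0, 0, 0, 0, 45],
    [0, 0, 0, 0, 0, 0, 45],
    [0, 0, 0, 0, 0, 0, 45]
  ]
}}

```text
t: 20.7
tcp_pos: [0.5795, 0.2383, 0.035]
tool_rot: [2.087, -2.348, -0.004]
contact_force: [-16.4, 1.7, 10.0]
opening: 0.457
gripper_force: 30.6
```

```bash
cat >> h.py <<'E'
def edges():
    """clamp-y (mm) of moving plate front edge, pad face (dark end), wood/non-wood crossings, top camera"""
    im=camera("top"); xs=np.linspace(-.025,.025,11); ys=np.arange(-.2,.03,.0005)
    p,_=prof("top",xs,z=.06,ys=ys,im=im); v=p.mean(1); d=np.argmin(np.where(ys<-.03,v,999))
    fr=d+np.argmax(v[d:]>105); bk=d-np.argmax(v[:d][::-1]>105)
    w=bk-1-np.argmax(v[:bk][::-1]>215)
    p2,_=prof("top",xs,z=.046,ys=ys,im=im); c=(p2[:,0]-p2[:,2]>35).astype(int); e=np.where(np.diff(c))[0]
    print("plate",ys[w]*1e3,"pad back",ys[bk]*1e3,"face",ys[fr]*1e3,"wood",np.round(ys[e]*1e3,1))
E
python3 - <<'E'
from h import *
tcp(); edges(); print(sensors.state()["gripper_force"])
E
```

```text
t 20.7 tcp [0.5795 0.2383 0.035 ] x [-0.117 -0.993 -0.001] y [-0.993  0.117  0.002] op 0.457 q [ 0.71  0.17 -0.13 -0.   -1.27 -0.82]
plate -140.49999999999997 pad back -120.99999999999994 face -112.49999999999993 wood [-106.5  -80.5  -52.   -26. ]
30.564136505126953
```

Emit:
{"api": "carry_out", "payload": {
  "rows": [
    [0, 0.03, -0.04, 0, 0, 0, 70],
    [0, 0, 0, 0, 0, 0, 80],
    [0, 0, 0, 0, 0, 0, 82]
  ]
}}

```text
t: 21.05
tcp_pos: [0.58, 0.2374, 0.0348]
tool_rot: [-2.085, 2.348, -0.001]
contact_force: [-3.3, 0.0, 0.8]
opening: 0.818
gripper_force: 1.4
```

Emit:
{"api": "carry_out", "payload": {
  "rows": [
    [0, 0, 0, 0, 0, 0, 65],
    [0, 0, 0, 0, 0, 0, 55],
    [0, 0, 0, 0, 0, 0, 47],
    [0, 0, 0, 0, 0, 0, 47],
    [0, 0, 0, 0, 0, 0, 47]
  ]
}}

```text
t: 21.55
tcp_pos: [0.5794, 0.2379, 0.0357]
tool_rot: [-2.086, 2.348, 0.001]
contact_force: [-9.1, 1.7, 7.5]
opening: 0.477
gripper_force: 17.6
```

```bash
python3 - <<'E'
from h import *
tcp(); edges(); print(sensors.state()["gripper_force"],sensors.state()["contact_force"])
E
```

```text
t 21.55 tcp [0.5794 0.2379 0.0357] x [-0.118 -0.993 -0.001] y [-0.993  0.118 -0.   ] op 0.477 q [ 0.71  0.17 -0.13 -0.   -1.27 -0.83]
plate -126.49999999999994 pad back -106.49999999999993 face -99.49999999999991 wood [-102.  -76.  -52.  -26.]
17.609926611185074 [-9.47545322  1.87605659  7.24632267]
```

Emit:
{"api": "carry_out", "payload": {
  "rows": [
    [0, 0.05, 0, 0, 0, 0, 70],
    [0, 0, 0, 0, 0, 0, 82],
    [0, 0, 0, 0, 0, 0, 84]
  ]
}}

```text
t: 21.9
tcp_pos: [0.5776, 0.2373, 0.0339]
tool_rot: [-2.085, 2.349, -0.001]
contact_force: [3.4, -0.6, -0.5]
opening: 0.838
gripper_force: 1.2
```

Emit:
{"api": "carry_out", "payload": {
  "rows": [
    [0, 0, 0, 0, 0, 0, 65],
    [0, 0, 0, 0, 0, 0, 55],
    [0, 0, 0, 0, 0, 0, 47],
    [0, 0, 0, 0, 0, 0, 46],
    [0, 0, 0, 0, 0, 0, 46]
  ]
}}

```text
t: 22.4
tcp_pos: [0.5794, 0.2383, 0.037]
tool_rot: [-2.082, 2.345, -0.004]
contact_force: [4.3, -0.8, 7.2]
opening: 0.462
gripper_force: 23.8
```

```bash
python3 - <<'E'
from h import *
tcp(); edges(); print(sensors.state()["gripper_force"],sensors.state()["contact_force"])
E
```

```text
t 22.4 tcp [0.5794 0.2383 0.037 ] x [-0.118 -0.993 -0.003] y [-0.993  0.118 -0.006] op 0.462 q [ 0.71  0.17 -0.14  0.   -1.26 -0.83]
plate -118.49999999999994 pad back -98.99999999999991 face -91.49999999999991 wood [-94.  -67.5 -52.  -26. ]
23.795660734176636 [3.02531979 0.02069959 7.76812242]
```

Emit:
{"api": "carry_out", "payload": {
  "rows": [
    [0, -0.025, 0, 0, 0, 0, 75],
    [0, 0, 0, 0, 0, 0, 95],
    [0, 0, 0, 0, 0, 0, 95],
    [0, 0, 0, 0, 0, 0, 90]
  ]
}}

```text
t: 22.85
tcp_pos: [0.5776, 0.2373, 0.0331]
tool_rot: [2.084, -2.348, -0.001]
contact_force: [-0.2, -0.3, 0.0]
opening: 0.898
gripper_force: 0.0
```

Emit:
{"api": "carry_out", "payload": {
  "rows": [
    [0, 0, 0, 0, 0, 0, 65],
    [0, 0, 0, 0, 0, 0, 55],
    [0, 0, 0, 0, 0, 0, 47],
    [0, 0, 0, 0, 0, 0, 46],
    [0, 0, 0, 0, 0, 0, 46]
  ]
}}

```text
t: 23.35
tcp_pos: [0.5794, 0.2383, 0.0363]
tool_rot: [-2.084, 2.346, -0.002]
contact_force: [-0.3, 0.9, 7.9]
opening: 0.461
gripper_force: 23.9
```

```bash
python3 - <<'E'
from h import *
tcp(); edges(); print(sensors.state()["gripper_force"],sensors.state()["contact_force"])
E
```

```text
t 23.35 tcp [0.5794 0.2383 0.0363] x [-0.118 -0.993 -0.002] y [-0.993  0.118 -0.003] op 0.461 q [ 0.71  0.17 -0.13  0.   -1.26 -0.83]
plate -103.49999999999993 pad back -83.99999999999991 face -76.9999999999999 wood [-79. -26.]
23.93501043319702 [-0.48573499  0.34945232  7.93193257]
```

Emit:
{"api": "carry_out", "payload": {
  "rows": [
    [0, 0, 0, 0, 0, 0, 75],
    [0, 0, 0, 0, 0, 0, 95],
    [0, 0, 0, 0, 0, 0, 95],
    [0, 0, 0, 0, 0, 0, 90]
  ]
}}

```text
t: 23.8
tcp_pos: [0.5778, 0.2373, 0.0334]
tool_rot: [2.085, -2.349, -0.001]
contact_force: [-0.1, 0.0, 0.3]
opening: 0.903
gripper_force: 0.0
```

Emit:
{"api": "carry_out", "payload": {
  "rows": [
    [0, 0, 0, 0, 0, 0, 65],
    [0, 0, 0, 0, 0, 0, 55],
    [0, 0, 0, 0, 0, 0, 47],
    [0, 0, 0, 0, 0, 0, 46],
    [0, 0, 0, 0, 0, 0, 46]
  ]
}}

```text
t: 24.3
tcp_pos: [0.5794, 0.2383, 0.0364]
tool_rot: [-2.084, 2.346, -0.002]
contact_force: [0.1, 0.2, 7.4]
opening: 0.468
gripper_force: 24.0
```

```bash
python3 - <<'E'
from h import *
tcp(); edges(); print(sensors.state()["gripper_force"],sensors.state()["contact_force"])
E
```

```text
t 24.3 tcp [0.5794 0.2383 0.0364] x [-0.118 -0.993 -0.002] y [-0.993  0.118 -0.003] op 0.468 q [ 0.71  0.17 -0.13  0.   -1.26 -0.83]
plate -88.49999999999991 pad back -69.4999999999999 face -62.499999999999886 wood [-64.5 -14. ]
24.01294469833374 [-1.71176676  0.89748577  7.9419516 ]
```

Emit:
{"api": "carry_out", "payload": {
  "rows": [
    [0, 0, 0, 0, 0, 0, 75],
    [0, 0, 0, 0, 0, 0, 95],
    [0, 0, 0, 0, 0, 0, 95],
    [0, 0, 0, 0, 0, 0, 90]
  ]
}}

```text
t: 24.75
tcp_pos: [0.5779, 0.2373, 0.0334]
tool_rot: [2.085, -2.349, -0.001]
contact_force: [0.9, 0.1, 0.6]
opening: 0.901
gripper_force: 0.0
```

Emit:
{"api": "carry_out", "payload": {
  "rows": [
    [0, 0, 0, 0, 0, 0, 68],
    [0, 0, 0, 0, 0, 0, 60],
    [0, 0, 0, 0, 0, 0, 54],
    [0, 0, 0, 0, 0, 0, 54],
    [0, 0, 0, 0, 0, 0, 54]
  ]
}}

```text
t: 25.25
tcp_pos: [0.5794, 0.2382, 0.036]
tool_rot: [-2.084, 2.346, -0.002]
contact_force: [-0.3, 1.3, 6.3]
opening: 0.539
gripper_force: 4.6
```

```bash
python3 - <<'E'
from h import *
tcp(); edges(); print(sensors.state()["gripper_force"],sensors.state()["contact_force"])
E
```

```text
t 25.25 tcp [0.5794 0.2382 0.036 ] x [-0.118 -0.993 -0.002] y [-0.993  0.118 -0.003] op 0.539 q [ 0.71  0.17 -0.14  0.   -1.26 -0.83]
plate -77.9999999999999 pad back -57.999999999999886 face -50.49999999999988 wood [-52.5  -2.5]
4.607870578765869 [-0.03260688  0.7233744   6.55611324]
```

Emit:
{"api": "carry_out", "payload": {
  "rows": [
    [0, 0, 0, 0, 0, 0, 50],
    [0, 0, 0, 0, 0, 0, 47],
    [0, 0, 0, 0, 0, 0, 46]
  ]
}}

```text
t: 25.6
tcp_pos: [0.5794, 0.2383, 0.0365]
tool_rot: [-2.084, 2.346, -0.002]
contact_force: [-1.1, 0.1, 8.2]
opening: 0.462
gripper_force: 24.1
```

```bash
python3 - <<'E'
from h import *
tcp(); edges(); print(sensors.state()["gripper_force"],sensors.state()["contact_force"])
E
```

```text
t 25.6 tcp [0.5794 0.2383 0.0365] x [-0.118 -0.993 -0.002] y [-0.993  0.118 -0.003] op 0.462 q [ 0.71  0.17 -0.13  0.   -1.26 -0.83]
plate -73.9999999999999 pad back -54.49999999999988 face -47.49999999999987 wood [-49.5   0.5]
24.10475581884384 [-1.97931336  1.11130259  9.2350802 ]
```

Slats are together against the fixed jaw and the pad is just touching. Final stroke now, partial and stepwise.

Emit:
{"api": "carry_out", "payload": {
  "rows": [
    [0, 0, 0, 0, 0, 0, 75],
    [0, 0, 0, 0, 0, 0, 95],
    [0, 0, 0, 0, 0, 0, 95],
    [0, 0, 0, 0, 0, 0, 90]
  ]
}}

```text
t: 26.05
tcp_pos: [0.5779, 0.2373, 0.0334]
tool_rot: [2.085, -2.349, -0.001]
contact_force: [1.0, -0.2, -0.3]
opening: 0.902
gripper_force: 0.0
```

Emit:
{"api": "carry_out", "payload": {
  "rows": [
    [0, 0, 0, 0, 0, 0, 75],
    [0, 0, 0, 0, 0, 0, 68],
    [0, 0, 0, 0, 0, 0, 64],
    [0, 0, 0, 0, 0, 0, 64]
  ]
}}

```text
t: 26.45
tcp_pos: [0.5793, 0.238, 0.0358]
tool_rot: [-2.084, 2.347, -0.002]
contact_force: [0.9, 0.2, 6.1]
opening: 0.639
gripper_force: 7.3
```

```bash
python3 - <<'E'
from h import *
tcp(); edges(); print(sensors.state()["gripper_force"],sensors.state()["contact_force"])
E
```

```text
t 26.45 tcp [0.5793 0.238  0.0358] x [-0.118 -0.993 -0.002] y [-0.993  0.118 -0.003] op 0.639 q [ 0.71  0.17 -0.14  0.   -1.26 -0.83]
plate -68.9999999999999 pad back -52.99999999999988 face -45.99999999999987 wood [-48.   1.]
7.319213321898133 [-0.19900616 -0.27682903  5.76400203]
```

Emit:
{"api": "carry_out", "payload": {
  "rows": [
    [0, 0, 0, 0, 0, 0, 62],
    [0, 0, 0, 0, 0, 0, 60],
    [0, 0, 0, 0, 0, 0, 60],
    [0, 0, 0, 0, 0, 0, 60]
  ]
}}

```text
t: 26.9
tcp_pos: [0.5794, 0.2382, 0.0364]
tool_rot: [-2.084, 2.346, -0.002]
contact_force: [-1.3, 0.7, 8.3]
opening: 0.602
gripper_force: 9.2
```

```bash
python3 - <<'E'
from h import *
tcp(); edges(); edges(); print(sensors.state()["gripper_force"],sensors.state()["contact_force"])
im=camera("top"); ys=np.arange(-.08,.02,.0005)
for x in(-.03,-.015,0,.015,.03,.045):
    p,_=prof("top",[x-.002,x,x+.002],z=.046,ys=ys,im=im); c=(p[:,0]-p[:,2]>35).astype(int); e=np.where(np.diff(c))[0]; print(x,np.round(ys[e]*1e3,1))
for y in(-.035,-.012):
    xs=np.arange(-.1,.1,.0005); v=np.array([prof("top",[x],z=.046,ys=np.array([y]),im=im)[0][0] for x in xs]); c=(v[:,0]-v[:,2]>35).astype(int); e=np.where(np.diff(c))[0]; print("x ends",y,np.round(xs[e]*1e3,1))
E
```

```text
t 26.9 tcp [0.5794 0.2382 0.0364] x [-0.118 -0.993 -0.002] y [-0.993  0.118 -0.003] op 0.602 q [ 0.71  0.17 -0.13  0.   -1.26 -0.83]
plate -67.49999999999989 pad back -52.99999999999988 face -45.99999999999987 wood [-48.   1.]
plate -66.99999999999989 pad back -52.99999999999988 face -45.99999999999987 wood [-48.   1.]
9.18906165228691 [-1.10202687  0.30111664  8.52174879]
-0.03 [-78.5 -62.  -57.  -47.5   1. ]
-0.015 [-48.5   1.5]
0 [-47.5   1. ]
0.015 [-48.    0.5]
0.03 [-48.5   1.5]
0.045 [1.5]
x ends -0.035 [-62.5  60.5]
x ends -0.012 [-59.5  63.5]
```

Emit:
{"api": "carry_out", "payload": {
  "rows": [
    [0, 0, 0, 0, 0, 0, 59],
    [0, 0, 0, 0, 0, 0, 59],
    [0, 0, 0, 0, 0, 0, 59],
    [0, 0, 0, 0, 0, 0, 59],
    [0, 0, 0, 0, 0, 0, 59]
  ]
}}

```text
t: 27.55
tcp_pos: [0.5794, 0.2383, 0.0365]
tool_rot: [-2.084, 2.346, -0.002]
contact_force: [-0.3, 0.7, 8.0]
opening: 0.592
gripper_force: 9.7
```

```bash
python3 - <<'E'
from h import *
edges(); print(sensors.state()["gripper_force"]); print(workorder.sign_off())
E
```

```text
plate -66.99999999999989 pad back -52.99999999999988 face -45.99999999999987 wood [-48.   1.]
9.720230684615672
the job is handed in; nothing more can be done
None
```

The job is handed in: both slats measured square and edge to edge against the fixed jaw, with the sprung pad pressed in about 6 mm of 14 and the gripper still squeezing the handles (9.7 N); the sign-off gave no verdict.

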